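# Bring the red sample to the reader on the sample wheel

## Task

Turn the four-spoke sample wheel by gently pushing one of its spokes with a fingertip, either way round, until the red-capped vial stands squarely in front of the reader's dark window. Only then press the yellow button on top of the reader fully down to take the reading, and let go. Nothing is to be picked up: do not touch the vials, leave them standing in their cups, and leave the other glassware on the table alone.

Things in the scene. Friction and masses are not known exactly. Their poses are not given: they have to be found in the camera images.
- reader: Reader station, fixed. Origin on the wheel's vertical axis at table height, z up. Round grey foot (radius 62 mm, 10 high) under the wheel; a strip (50 wide, 10 high) runs along its own +y to a white housing, 100 (x) by 70 (y) by 56 mm high, centred 168 mm from the axis. Dark window (30 mm wide) in the face towards the wheel, 133 mm from the axis; a black line on top marks its middle.
- window (a point): The reading place in front of the window: the point where the axis of the vial should stand, 100 mm from the wheel's axis along the station's +y, 50 mm above the table.
- wheel: Sample wheel on a vertical axis, turns freely either way, stays where left (friction 0.07 N m, and some damping: 1 to 3 N at mid-spoke). Origin on the axis at table height. Hub radius 20 mm, top 64 mm. 4 spokes along own +x, +y, -x, -y: bars 12 mm wide, 24 to 54 mm above the table, bare from 20 to 83 mm from the axis. Square cup (33 mm, 22 to 46 mm up) at each end, 100 mm from the axis. Open gaps between spokes.
- vial_red: Loose small glass vial with red cap and filling, 24 mm across, 47 mm tall, standing upright in one of the wheel's cups (about 1 mm of play; which cup varies). Origin at the centre of its underside, 26.5 mm above the table; its top is 74 mm above the table.
- vial_blue: Loose small glass vial with blue cap and filling, 24 mm across, 47 mm tall, standing upright in one of the wheel's cups (about 1 mm of play; which cup varies). Origin at the centre of its underside, 26.5 mm above the table; its top is 74 mm above the table.
- vial_green: Loose small glass vial with green cap and filling, 24 mm across, 47 mm tall, standing upright in one of the wheel's cups (about 1 mm of play; which cup varies). Origin at the centre of its underside, 26.5 mm above the table; its top is 74 mm above the table.
- vial_white: Loose small glass vial with white cap and filling, 24 mm across, 47 mm tall, standing upright in one of the wheel's cups (about 1 mm of play; which cup varies). Origin at the centre of its underside, 26.5 mm above the table; its top is 74 mm above the table.
- read_button_top (a point): Centre of the top of the yellow push button (24 mm across), 78 mm above the table, standing 10 mm proud of its round black base (40 mm across) on the reader's housing, 174 mm from the wheel's axis along the station's +y. Press straight down.
- read_button (a joint): Travel of the yellow button in m: 0 up, 0.006 fully down (spring, about 4 N when fully down); it springs back.
- flask: Conical glass flask, loose, 76 mm across, 110 mm tall; origin at the centre of its underside. To be left alone.
- wash_bottle: Wash bottle with bent blue spout, loose, 64 mm across, 180 mm tall, the spout reaching 80 mm along its own +y; origin at the centre of its underside. To be left alone.
- beaker: Glass beaker, loose, 66 mm across, 80 mm tall; origin at the centre of its underside. To be left alone.
- petri: Round flat dish, loose, 84 mm across, 14 mm tall; origin at the centre of its underside. To be left alone.
- cylinder: Tall measuring cylinder, loose, foot 60 mm across, 176 mm tall; origin at the centre of its underside. To be left alone.

How it is judged:
By the outcome, as a careful person would: the job done as asked, in the order asked, and still so for the second after the job is handed in, with the robot touching nothing.
It also fails if it takes over 58 s, if anything falls off the work surface, if the arm or the gripper's body presses on something with over 40 N, if the wrist force passes 120 N, or if a joint passes its speed limit or range.

## Robot

A 6-joint arm with a two-finger parallel gripper is mounted at the origin on the work surface. World frame = base frame: x ahead of the robot, y to its left, z up, the work surface at z = 0. Lengths are in m, angles in rad, forces in N, time in s.
With the tool pointing down it reaches from about 0.425 to 0.95 m from the base axis. Payload 14.7 kg.
Tool frame: the origin (TCP) lies between the finger pads; the fingertips stand 25 mm ahead of it and the grasp point (between the pads) lies 6 mm ahead of it; z points along the fingers, y is the line along which they close (so a half turn about z gives the same grasp; the last joint's range is limited). The gripper opens to 85 mm and grips with 20 to 120 N. Pads are 22 mm wide; open, the fingers measure 114 mm over their backs; the gripper's body (76 mm by 85 mm) begins 54 mm behind the grasp point. The pads swing forward as they close: fully open they stand 13 mm farther back than shut.
Start: joints at [1.188, 0.48, 1.596, -0, 1.065, -0.047], TCP at [0.214, 0.614, 0.222] pointing down, gripper open.
Joint ranges: [-2.75, 2.75], [-0.82, 2.05], [0.23, 2.67], [-1.56, 4.7], [0.09, 2.69], [-2.92, 2.92]. Speed limits (rad/s): [1.89, 1.89, 2.39, 3.01, 3.01, 3.01].

## Interface

Orientations are given as [roll, pitch, yaw] about the fixed x, y, z axes, in that order (R = Rz(yaw) Ry(pitch) Rx(roll)).
In Python, from station import bot gives the robot as it stands.
- The arm moves only by the tool drive_tool, never from a script. Its argument "targets" is one flat list of numbers, 7 for each row, row after row: the shift along the world's x, y, z in m, then the turn, a rotation vector about the world's x, y, z in degrees, then the finger opening in m, from 0 to 0.0854. In form: [tx, ty, tz, rx, ry, rz, gripper, tx, ty, tz, rx, ry, rz, gripper, ...]. A call has 1 to 8 rows; each row is the pose to reach, as a shift and turn from the pose commanded when the call began; what a row does not reach only later rows make up. A row lasts 1/12 s, in which the tool goes at most 41.7 mm and 7.16 degrees, less where a joint would pass 70% of its speed; a pose out of reach is approached as far as the arm can. A call with a gripper value outside its range is refused whole. The fingers move at their own pace and stop on an object; "force" is the grip in N (left out, the last holds). Time passes only in rows, so rows that repeat a pose let the fingers close. It gives the time, the measured TCP pose, the force, the opening and the grip force at its end, in the units of the state.
- bot.observe(): the state, without advancing time (a new reading comes with each control period).
- bot.get_image(name): name is "side" or "top" or "wrist"; returns a dict with "img" (480x640x3 uint8, red, green, blue), "intrinsics" (3x3 intrinsics, pixels), "pose" (4x4, takes a point from camera to world coordinates); the wrist camera has in their place "T_tool_cam" (4x4, takes a point from camera to tool coordinates, whose origin is the TCP and whose axes are the flange's). Camera axes: x right, y up, looking along -z (the intrinsics and any distortion apply to the point x, -y, -z); pixel columns grow to the right and rows downward; lengths in m; the calibration is good to about 2 mm. A picture is of the moment at which its call begins: read the wrist's pose just before it. There is no depth.
- bot.sign_off(): hands the job in; it is judged then, once.
The state is a dict: "time_s": time; "joint_positions": joint angles; "qvel": joint speeds; "joint_torque": joint torques, N m; "position": TCP position; "tool_rot": TCP orientation; "wrist_force": force on the tool from outside, world axes, zero at the start; "moment": the same for the moment, N m; "gripper_width": opening from 0.0 (shut) to 1.0 (fully open); "grip_force": force on a finger pad.
Only numpy, scipy, OpenCV 4.12 (cv2) and the standard library are available. Lean on these libraries where they do the work, as an engineer would, in place of code of your own. Each camera call takes 0.05 s, during which the arm holds its last target. There are 200 camera calls.

## Working session

There is one attempt and no reset: what is moved stays moved. The work goes in short steps, Python scripts to look and compute and a tool call to move; the robot and the scene stay as the last step left them, time stands still between calls to the robot, and variables do not carry over. Pictures are saved under pics/ and viewed, at most 10 in all, crops included, and the job is handed in when it is done.

Besides the shell and the picture viewer there is one more tool, called after "Emit:" as name(argument=value, ...) on one line, values as JSON. drive_tool: Moves the arm, as the interface text tells. Its arguments: {"type":"object","properties":{"targets":{"type":"array","items":{"type":"number"}},"force":{"type":"number"}},"required":["targets"]}

```bash
mkdir -p pics; ls; python3 - <<'E'
from station import bot
import cv2,numpy as np
for n in("top","side"):
    d=bot.get_image(n);cv2.imwrite(f"pics/{n}0.png",d["img"][:,:,::-1]);print(n,np.round(d["intrinsics"],1).tolist(),np.round(d["pose"],3).tolist(),[k for k in d])
s=bot.observe();print(s)
E
```

```text
pics
top [[578.9, 0.0, 315.8], [0.0, 578.9, 242.6], [0.0, 0.0, 1.0]] [[0.076, 0.974, -0.211, 0.284], [-0.997, 0.074, -0.018, 0.046], [-0.002, 0.212, 0.977, 1.575], [0.0, 0.0, 0.0, 1.0]] ['img', 'intrinsics', 'pose']
side [[456.9, 0.0, 320.1], [0.0, 456.9, 238.2], [0.0, 0.0, 1.0]] [[0.95, 0.224, -0.219, 0.334], [-0.313, 0.642, -0.7, -0.805], [-0.017, 0.733, 0.68, 0.9], [0.0, 0.0, 0.0, 1.0]] ['img', 'intrinsics', 'pose']
{'time_s': 0.1, 'joint_positions': array([ 1.18839356e+00,  4.80745073e-01,  1.59681074e+00, -2.92953606e-05,
        1.06512660e+00, -4.66249391e-02]), 'qvel': array([-0.00150607, -0.00291515, -0.00257669, -0.00129279, -0.00091098,
       -0.00068704]), 'joint_torque': array([ 1.11698180e-03, -9.52255940e+01, -4.31040645e+01, -1.93127008e-06,
        5.45295887e-03, -1.74205934e-05]), 'position': array([0.2140373 , 0.61333865, 0.22175224]), 'tool_rot': array([-3.14050289e+00, -2.52056955e-05,  2.80582902e+00]), 'wrist_force': array([ 0.11638579, -0.20058089,  0.25031842]), 'moment': array([ 0.03795362, -0.01425799, -0.04765697]), 'grip_force': 0.0, 'gripper_width': 0.9995556704439907}
```

View pics/top0.png

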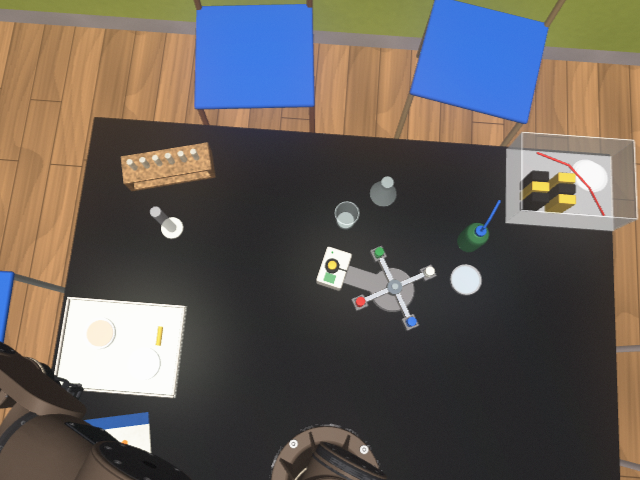

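View pics/side0.png

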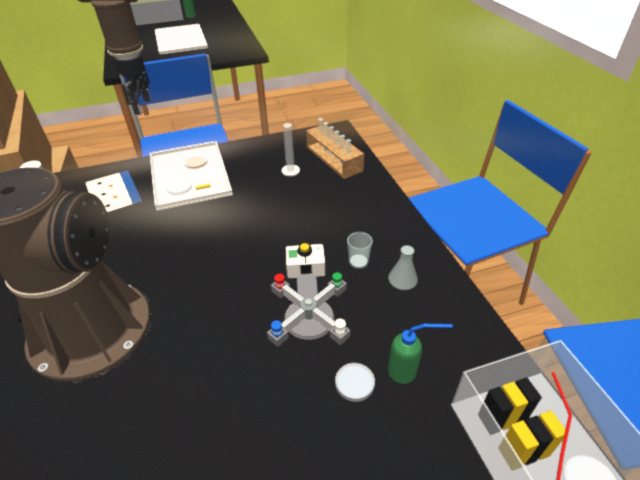

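Top view: hub at about (394,287), red cap (360,301), green (379,253), white (429,271), blue (410,321), yellow button (332,266). The wash bottle (480,232), petri dish (466,279), flask (384,190) and beaker (346,214) stand clear of the wheel.

```bash
cat >h.py <<'E'
from station import bot
import cv2,numpy as np
from scipy.spatial.transform import Rotation as R
def ray(uv,K,T,z):
    d=T[:3,:3]@np.array([(uv[0]-K[0,2])/K[0,0],-(uv[1]-K[1,2])/K[1,1],-1]);o=T[:3,3]
    return o+d*(z-o[2])/d[2]
def wristT(d):
    s=bot.observe();T=np.eye(4);T[:3,:3]=R.from_euler('xyz',s['tool_rot']).as_matrix();T[:3,3]=s['position']
    return T@d
HS={'red':((0,8),120,100),'green':((55,75),120,60),'blue':((108,125),150,100),'yellow':((22,32),150,120)}
def cent(img,c,roi=None):
    h=cv2.cvtColor(img,cv2.COLOR_RGB2HSV).astype(int);(a,b),s,v=HS[c]
    m=(h[...,0]>=a)&(h[...,0]<=b)&(h[...,1]>s)&(h[...,2]>v)
    if c=='red': m|=(h[...,0]>172)&(h[...,1]>s)&(h[...,2]>v)
    if roi:
        k=np.zeros_like(m);k[roi[1]:roi[3],roi[0]:roi[2]]=1;m&=k
    n,l,st,ce=cv2.connectedComponentsWithStats(m.astype(np.uint8))
    if n<2:return None
    i=1+st[1:,4].argmax();return ce[i],st[i,4]
E
python3 - <<'E'
from h import *
for n,roi in(("top",(310,235,445,335)),("side",(265,235,352,345))):
    d=bot.get_image(n)
    for c,z in(('red',.072),('green',.072),('blue',.072),('yellow',.078)):
        r=cent(d['img'],c,roi)
        print(n,c,r, r and np.round(ray(r[0],d['intrinsics'],d['pose'],z),4))
    if n=='top':
        for nm,uv,z in(('hub',(394.5,287),.064),('white',(429,271),.072),('flask',(384,193),0),('beaker',(346,221),0),('petri',(466,280),.01)):print(nm,np.round(ray(uv,d['intrinsics'],d['pose'],z),4))
w=bot.get_image('wrist');print(w['intrinsics'],np.round(w['T_tool_cam'],4).tolist())
E
```

```text
top red (array([359.86486486, 301.2972973 ]), np.int32(74)) [ 0.4617 -0.0534  0.072 ]
top green (array([378.94545455, 251.30909091]), np.int32(55)) [ 0.5978 -0.0958  0.072 ]
top blue (array([411.43076923, 321.16923077]), np.int32(65)) [ 0.4205 -0.1892  0.072 ]
top yellow (array([331.76470588, 264.21568627]), np.int32(51)) [0.5526 0.0263 0.078 ]
hub [ 0.5071 -0.1424  0.064 ]
white [ 0.555  -0.2298  0.072 ]
flask [ 0.7823 -0.108   0.    ]
beaker [ 0.6924 -0.0059  0.    ]
petri [ 0.549  -0.3426  0.01  ]
side red (array([279.16260163, 279.66666667]), np.int32(123)) [ 0.4598 -0.0608  0.072 ]
side green (array([336.62650602, 276.43373494]), np.int32(83)) [ 0.5954 -0.0966  0.072 ]
side blue (array([275.85245902, 325.83606557]), np.int32(61)) [ 0.4185 -0.1914  0.072 ]
side yellow (array([304.07142857, 246.84285714]), np.int32(70)) [0.5487 0.0235 0.078 ]
[[416.29453332   0.         320.94190744]
 [  0.         416.29453332 242.57792623]
 [  0.           0.           1.        ]] [[-0.0002, 0.9619, 0.2735, 0.0694], [1.0, 0.0002, 0.0, 0.0005], [-0.0, 0.2735, -0.9619, -0.152], [0.0, 0.0, 0.0, 1.0]]
```

Emit:
drive_tool(targets=[0.326, -0.763, 0, 0, 0, 47, 0, 0.326, -0.763, 0, 0, 0, 47, 0, 0.326, -0.763, 0, 0, 0, 47, 0, 0.326, -0.763, 0, 0, 0, 47, 0, 0.326, -0.763, 0, 0, 0, 47, 0, 0.326, -0.763, 0, 0, 0, 47, 0, 0.326, -0.763, 0, 0, 0, 47, 0, 0.326, -0.763, 0, 0, 0, 47, 0])

```text
time_s: 0.92
position: [0.3399, 0.32, 0.2225]
tool_rot: [3.141, 0.0, -2.649]
wrist_force: [0.7, -0.3, 1.1]
gripper_width: 0.0
grip_force: 0.0
```

Emit:
drive_tool(targets=[0.2, -0.47, 0, 0, 0, 0, 0, 0.2, -0.47, 0, 0, 0, 0, 0, 0.2, -0.47, 0, 0, 0, 0, 0, 0.2, -0.47, 0, 0, 0, 0, 0, 0.2, -0.47, 0, 0, 0, 0, 0, 0.2, -0.47, 0, 0, 0, 0, 0, 0.2, -0.47, 0, 0, 0, 0, 0, 0.2, -0.47, 0, 0, 0, 0, 0])

```text
time_s: 1.58
position: [0.4706, 0.0125, 0.2226]
tool_rot: [-3.141, 0.0, -2.657]
wrist_force: [1.6, 0.7, 0.2]
gripper_width: -0.0
grip_force: 0.0
```

Emit:
drive_tool(targets=[0.08, -0.185, 0, 0, 0, 0, 0, 0.08, -0.185, 0, 0, 0, 0, 0, 0.08, -0.185, 0, 0, 0, 0, 0, 0.08, -0.185, 0, 0, 0, 0, 0, 0.08, -0.185, 0, 0, 0, 0, 0, 0.08, -0.185, 0, 0, 0, 0, 0, 0.08, -0.185, 0, 0, 0, 0, 0, 0.08, -0.185, 0, 0, 0, 0, 0])

```text
time_s: 2.25
position: [0.5496, -0.1701, 0.222]
tool_rot: [3.141, -0.001, -2.658]
wrist_force: [0.2, 0.0, -0.3]
gripper_width: -0.001
grip_force: 0.0
```

```bash
python3 - <<'E'
from h import *
print(bot.observe())
d=bot.get_image('wrist');cv2.imwrite('pics/w1.png',d['img'][:,:,::-1]);T=wristT(d['T_tool_cam'])
for c,z in(('red',.074),('green',.074),('blue',.074),('yellow',.078)):
    r=cent(d['img'],c);print(c,r,r and np.round(ray(r[0],d['intrinsics'],T,z),4))
E
```

```text
{'time_s': 2.25, 'joint_positions': array([-3.52955640e-01,  3.76983481e-01,  1.77059092e+00,  1.91837158e-04,
        9.95075978e-01, -2.40772572e+00]), 'qvel': array([ 0.02414565, -0.01361335,  0.01467471,  0.00144827, -0.00065996,
       -0.00019599]), 'joint_torque': array([ -2.21646756, -81.19038105, -42.2287488 ,  -0.13617137,
        -0.13901512,  -0.08456056]), 'position': array([ 0.5496198 , -0.17011399,  0.22200972]), 'tool_rot': array([ 3.14069949e+00, -5.89004574e-04, -2.65772316e+00]), 'wrist_force': array([ 0.23183596,  0.02063861, -0.29051025]), 'moment': array([ 0.02484722,  0.01103272, -0.07065672]), 'grip_force': 0.0, 'gripper_width': -0.0009975016087666927}
red (array([510.28862095, 186.55388093]), np.int32(1327)) [ 0.4628 -0.0602  0.074 ]
green (array([ 60.53029316, 234.365038  ]), np.int32(9210)) [ 0.6484 -0.3363  0.074 ]
blue (array([  8.58131488, 261.29411765]), np.int32(289)) [ 0.6871 -0.3645  0.074 ]
yellow (array([538.60592593, 334.64444444]), np.int32(675)) [0.5496 0.0251 0.078 ]
```

View pics/w1.png

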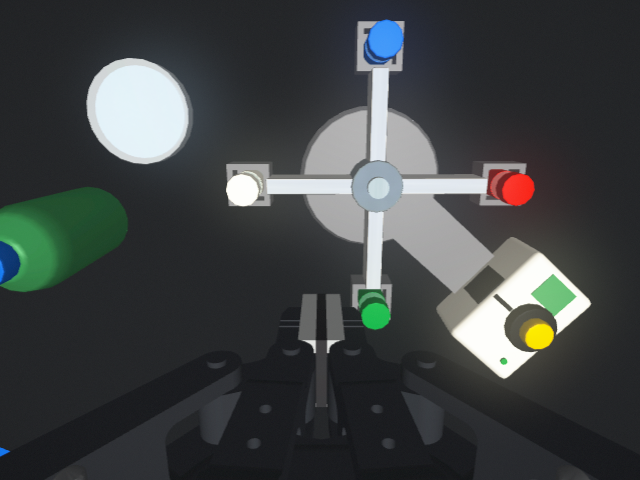

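Wrist view: hub at (378,188), red cap (517,189), white (243,190), blue (386,39), green (376,315). The spokes run square to the picture. The shut fingertips are at about (322,297), above the gap between white and green.

```bash
python3 - <<'E'
from h import *
d=bot.get_image('wrist');T=wristT(d['T_tool_cam']);K=d['intrinsics']
P={n:ray(uv,K,T,z)[:2] for n,uv,z in(('red',(517.5,189),.074),('white',(243,190),.074),('green',(376,315),.074),('blue',(386,39.5),.074),('hub',(378.5,188),.064),('but',(539,336),.078))}
for k,v in P.items():print(k,np.round(v,4))
for c in ((P['red']+P['white'])/2,(P['green']+P['blue'])/2):print('c',c)
a=lambda v:np.degrees(np.arctan2(v[1],v[0]))
print(a(P['red']-P['white']),a(P['green']-P['blue'])+90,a(P['but']-P['hub']),np.linalg.norm(P['but']-P['hub']))
E
```

```text
red [ 0.4619 -0.0543]
white [ 0.5552 -0.2297]
green [ 0.5962 -0.0952]
blue [ 0.4209 -0.1883]
hub [ 0.5088 -0.1417]
but [0.5504 0.0265]
c [ 0.50854191 -0.14199501]
c [ 0.50852076 -0.14173487]
118.00288455027379 117.96542028012497 76.11229082632481 0.17325604695705152
```

Emit:
drive_tool(targets=[0.009, 0.003, 0, 0, 0, 0, 0, 0.009, 0.003, -0.03, 0, 0, 0, 0, 0.009, 0.003, -0.06, 0, 0, 0, 0, 0.009, 0.003, -0.09, 0, 0, 0, 0, 0.009, 0.003, -0.12, 0, 0, 0, 0, 0.009, 0.003, -0.145, 0, 0, 0, 0, 0.009, 0.003, -0.161, 0, 0, 0, 0, 0.009, 0.003, -0.161, 0, 0, 0, 0])

```text
time_s: 3.02
position: [0.5577, -0.1656, 0.0583]
tool_rot: [3.138, -0.003, -2.656]
wrist_force: [-1.0, 0.3, -0.4]
gripper_width: -0.003
grip_force: 0.0
```

```bash
python3 - <<'E'
from h import *
s=bot.observe();p=s['position'];c=np.array([.5086,-.1419]);print(s['position'],s['tool_rot'],s['wrist_force'])
# path: offset off from spoke axis at radius r, wheel turned by th (cw)
for th,off in [(0,.020)]+[(t,.017) for t in (0,5,10,15,20,25,30,35,38,40,41.9)]:
    a=np.radians(298-th);u=np.array([np.cos(a),np.sin(a)]);n=np.array([-u[1],u[0]])
    print(th,off,np.round(c+.046*u+off*n-p[:2],4))
E
```

```text
[ 0.55771493 -0.16557514  0.05833328] [ 3.13811092e+00 -3.10710459e-03 -2.65588317e+00] [-1.04753992  0.28442531 -0.44660504]
0 0.02 [-0.0099 -0.0076]
0 0.017 [-0.0125 -0.009 ]
5 0.017 [-0.0155 -0.012 ]
10 0.017 [-0.0187 -0.0148]
15 0.017 [-0.0222 -0.0173]
20 0.017 [-0.0259 -0.0195]
25 0.017 [-0.0297 -0.0214]
30 0.017 [-0.0337 -0.0229]
35 0.017 [-0.0378 -0.0241]
38 0.017 [-0.0404 -0.0246]
40 0.017 [-0.0421 -0.0249]
41.9 0.017 [-0.0437 -0.0251]
```

Emit:
drive_tool(targets=[-0.005, -0.004, 0, 0, 0, 0, 0, -0.01, -0.0076, 0, 0, 0, 0, 0, -0.0125, -0.009, 0, 0, 0, 0, 0, -0.0137, -0.0102, 0, 0, 0, -2, 0, -0.0149, -0.0114, 0, 0, 0, -4, 0, -0.0161, -0.0126, 0, 0, 0, -6, 0, -0.0174, -0.0137, 0, 0, 0, -8, 0, -0.0187, -0.0148, 0, 0, 0, -10, 0])

```text
time_s: 3.68
position: [0.5408, -0.1827, 0.0628]
tool_rot: [-3.14, 0.002, -2.834]
wrist_force: [1.1, -0.3, -0.2]
gripper_width: 0.002
grip_force: 0.0
```

Emit:
drive_tool(targets=[-0.0014, -0.001, 0, 0, 0, -2, 0, -0.0028, -0.002, 0, 0, 0, -4, 0, -0.0042, -0.003, 0, 0, 0, -6, 0, -0.0057, -0.0039, 0, 0, 0, -8, 0, -0.0072, -0.0047, 0, 0, 0, -10, 0, -0.0087, -0.0055, 0, 0, 0, -12, 0, -0.011, -0.0066, 0, 0, 0, -15, 0, -0.011, -0.0066, 0, 0, 0, -15, 0])

```text
time_s: 4.35
position: [0.5295, -0.1893, 0.0627]
tool_rot: [-3.141, 0.002, -3.097]
wrist_force: [0.3, 0.1, 0.0]
gripper_width: 0.0
grip_force: 0.0
```

```bash
python3 - <<'E'
from h import *
print(bot.observe()['position'],bot.observe()['tool_rot'])
t=bot.get_image('top')
for c,roi in(('red',(310,235,445,335)),('green',(310,235,445,335)),('blue',(340,235,445,335))):
    r=cent(t['img'],c,roi);p=ray(r[0],t['intrinsics'],t['pose'],.072);print(c,r,p, np.degrees(np.arctan2(p[1]+.1419,p[0]-.5086)))
d=bot.get_image('wrist');cv2.imwrite('pics/w2.png',d['img'][:,:,::-1])
E
```

```text
[ 0.52952102 -0.18928521  0.06266399] [-3.14081451e+00  1.50222752e-03 -3.09653982e+00]Traceback (most recent call last):
  File "<stdin>", line 5, in <module>
TypeError: 'NoneType' object is not subscriptable
```

```bash
python3 - <<'E'
from h import *
d=bot.get_image('wrist');cv2.imwrite('pics/w2.png',d['img'][:,:,::-1]);T=wristT(d['T_tool_cam'])
r=cent(d['img'],'red');p=r and ray(r[0],d['intrinsics'],T,.072);print(r,p, r and np.degrees(np.arctan2(p[1]+.1419,p[0]-.5086)))
E
```

```text
(array([637.33802817, 136.47887324]), np.int32(71)) [ 0.45936527 -0.08721122  0.072     ] 131.9957912917951
```

View pics/w2.png

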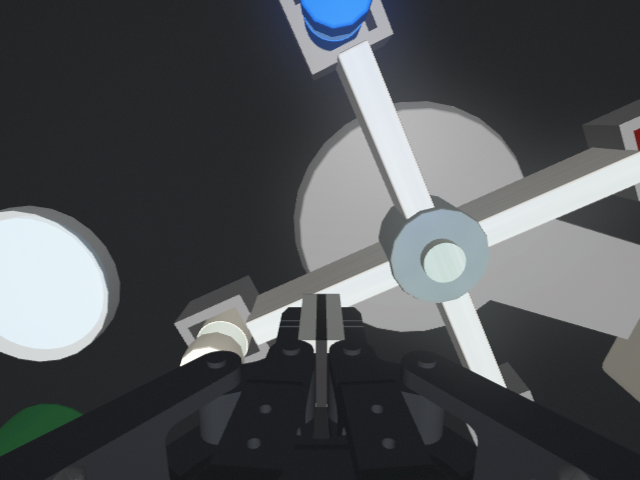

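Wrist view: the white–red spoke runs from (256,333) past the hub (440,255) to (630,168). In the picture it is turned by about the same 25° as the tool, so the wheel has probably not moved yet. I'll check this with numbers.

```bash
python3 - <<'E'
from h import *
d=bot.get_image('wrist');T=wristT(d['T_tool_cam']);K=d['intrinsics']
f=lambda uv,z=.054:ray(uv,K,T,z)[:2]
a=lambda v:np.degrees(np.arctan2(v[1],v[0]))
print('hub',f((444,262),.064)); v=f((356,50))-f((418,208));print('blue spoke',a(v),'expect 208 if unmoved'); v=f((560,203))-f((480,238));print('red spoke',a(v))
h=np.array([.5086,-.1419]);print(a(f((356,50))-h),a(f((418,208))-h))
print('tip',f((322,293),.037))
E
```

```text
hub [ 0.508659   -0.14278625]
blue spoke -152.9253871574781 expect 208 if unmoved
red spoke 118.31282935464496
-152.14155398058475 -149.8437045663512
tip [ 0.53499365 -0.18782599]
```

```bash
python3 - <<'E'
from h import *
d=bot.get_image('side');w=bot.get_image('wrist')['img'][230:410,200:440]
a=cv2.resize(d['img'][200:350,240:400],None,fx=3.75,fy=3.75,interpolation=2)[:, :600]
b=cv2.resize(w,None,fx=.8,fy=.8)
cv2.imwrite('pics/s2.png',a[:,:,::-1])
E
```

```text
(no output)
```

View pics/s2.png

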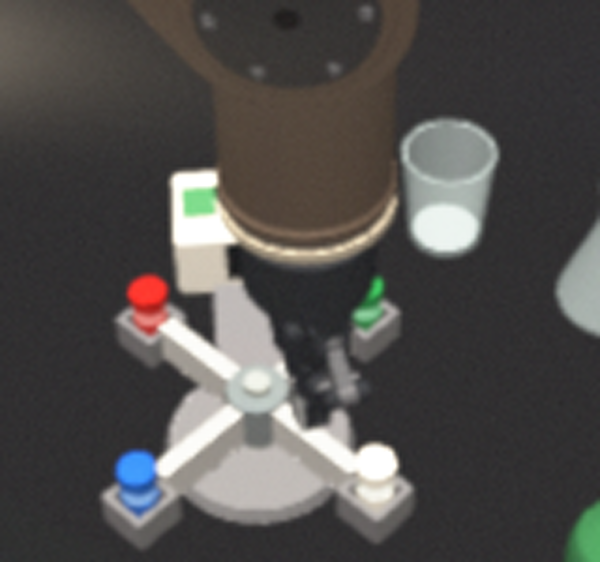

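Side view: the fingertip, at full-image pixel (324,312), is on the near edge of the white spoke. The wheel still looks unmoved, with red at (279,277). I'll edge forward and watch the force and the wheel.

Emit:
drive_tool(targets=[-0.0018, -0.0009, 0, 0, 0, 0, 0, -0.0036, -0.0019, 0, 0, 0, 0, 0, -0.0053, -0.0028, 0, 0, 0, 0, 0, -0.0053, -0.0028, 0, 0, 0, 0, 0])

```text
time_s: 4.93
position: [0.5237, -0.1916, 0.0613]
tool_rot: [3.141, -0.0, -3.093]
wrist_force: [-0.1, -0.4, -0.1]
gripper_width: -0.002
grip_force: 0.0
```

```bash
cat >>h.py <<'E'
def look(save=None):
    s=bot.observe();d=bot.get_image('side');c=np.array([.5086,-.1419])
    print(s['time_s'],np.round(s['position'],4),np.round(s['wrist_force'],1))
    for k in('red','blue'):
        r=cent(d['img'],k,(255,235,352,350))
        if r: p=ray(r[0],d['intrinsics'],d['pose'],.07)[:2];print(k,r[0],np.degrees(np.arctan2(*(p-c)[::-1])))
    w=bot.get_image('wrist');T=wristT(w['T_tool_cam'])
    if save:cv2.imwrite(save,w['img'][:,:,::-1])
E
python3 - <<'E'
from h import *
look('pics/w3.png')
E
```

```text
4.9333 [ 0.5237 -0.1916  0.0613] [-0.1 -0.4 -0.1]
red [279.19672131 279.31967213] 119.83143635561007
blue [275.68181818 326.22727273] -151.6097986363614
```

View pics/w3.png

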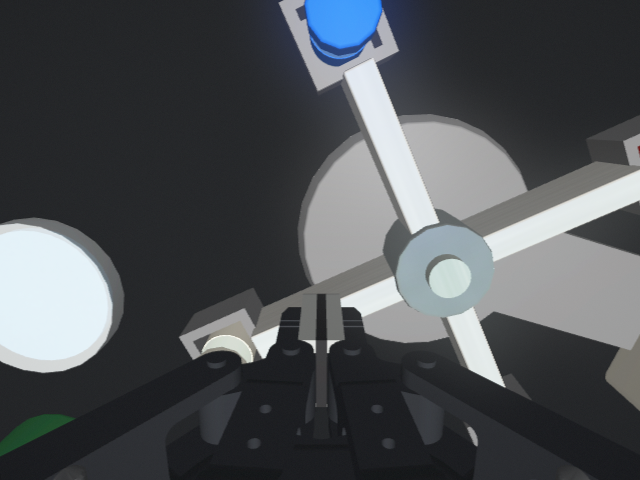

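```bash
python3 - <<'E'
from h import *
d=bot.get_image('side');p=np.array([.5295,-.1893])
for z in(.03,.04,.05,.06,.07,.08):
    q=ray((324,312),d['intrinsics'],d['pose'],z)[:2]; print(z,np.round(q,4),np.round(q-p,4))
img=cv2.resize(d['img'][270:340,280:370],None,fx=6.5,fy=6.5,interpolation=2);cv2.imwrite('pics/s3.png',img[:,:,::-1])
E
```

```text
0.03 [ 0.5416 -0.1584] [0.0121 0.0309]
0.04 [ 0.5392 -0.1659] [0.0097 0.0234]
0.05 [ 0.5368 -0.1733] [0.0073 0.016 ]
0.06 [ 0.5344 -0.1808] [0.0049 0.0085]
0.07 [ 0.532  -0.1882] [0.0025 0.0011]
0.08 [ 0.5296 -0.1956] [ 0.0001 -0.0063]
```

View pics/s3.png

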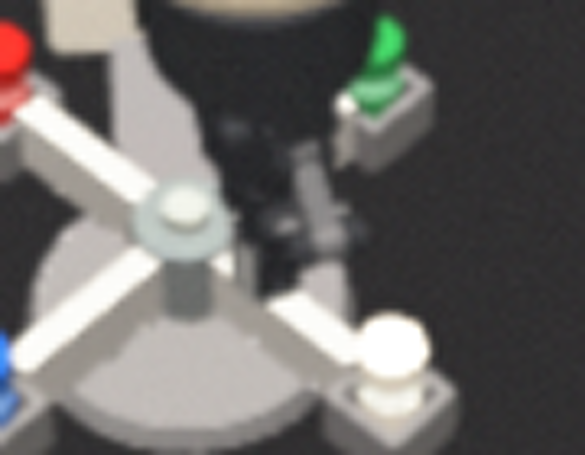

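The fingertip covers the spoke's top but not its side, so it is passing just above the spoke. The shut tips reach only about TCP height, not 25 mm ahead of it. I'll back off into the gap, go 19 mm lower and push again.

Emit:
drive_tool(targets=[0.01, 0.0095, 0.004, 0, 0, 6, 0, 0.02, 0.019, 0.004, 0, 0, 12, 0, 0.0302, 0.0285, 0.004, 0, 0, 18, 0, 0.0302, 0.0285, 0, 0, 0, 25, 0, 0.0302, 0.0285, -0.008, 0, 0, 25, 0, 0.0302, 0.0285, -0.014, 0, 0, 25, 0, 0.0302, 0.0285, -0.019, 0, 0, 25, 0, 0.0302, 0.0285, -0.019, 0, 0, 25, 0])

```text
time_s: 5.75
position: [0.5533, -0.163, 0.041]
tool_rot: [3.14, -0.001, -2.661]
wrist_force: [-0.8, -0.2, -0.8]
gripper_width: -0.002
grip_force: 0.0
```

Emit:
drive_tool(targets=[-0.0044, -0.0023, 0, 0, 0, 0, 0, -0.0088, -0.0047, 0, 0, 0, 0, 0, -0.0124, -0.0066, 0, 0, 0, 0, 0, -0.0159, -0.0084, 0, 0, 0, 0, 0, -0.0194, -0.0103, 0, 0, 0, 0, 0, -0.0221, -0.0117, 0, 0, 0, 0, 0, -0.0221, -0.0117, 0, 0, 0, 0, 0])

```text
time_s: 6.33
position: [0.532, -0.1752, 0.0427]
tool_rot: [-3.141, 0.0, -2.658]
wrist_force: [0.8, -0.4, 1.5]
gripper_width: -0.003
grip_force: 1.1
```

```bash
python3 - <<'E'
from h import *
look('pics/w4.png')
E
```

```text
6.3333 [ 0.532  -0.1752  0.0427] [ 0.8 -0.4  1.5]
red [288.55172414 273.34482759] 102.55278244530021
blue [269.06666667 317.42222222] -168.26352132476572
```

Emit:
drive_tool(targets=[-0.0017, -0.0025, 0, 0, 0, -6, 0, -0.0034, -0.0051, 0, 0, 0, -12, 0, -0.0054, -0.0061, 0, 0, 0, -18, 0, -0.0075, -0.007, 0, 0, 0, -24, 0, -0.01, -0.0078, 0, 0, 0, -30, 0, -0.0126, -0.0086, 0, 0, 0, -36, 0, -0.0126, -0.0086, 0, 0, 0, -36, 0, -0.0126, -0.0086, 0, 0, 0, -36, 0])

```text
time_s: 7.1
position: [0.5199, -0.1836, 0.0425]
tool_rot: [-3.141, 0.0, 3.001]
wrist_force: [1.2, -3.7, 4.0]
gripper_width: -0.001
grip_force: 2.0
```

```bash
python3 - <<'E'
from h import *
look('pics/w5.png')
E
```

```text
7.1 [ 0.5199 -0.1836  0.0425] [ 1.2 -3.7  4. ]
red [297.9375 273.8125] 89.85500498089475
blue [265.31111111 307.51111111] 174.34609076803835
```

View pics/w5.png

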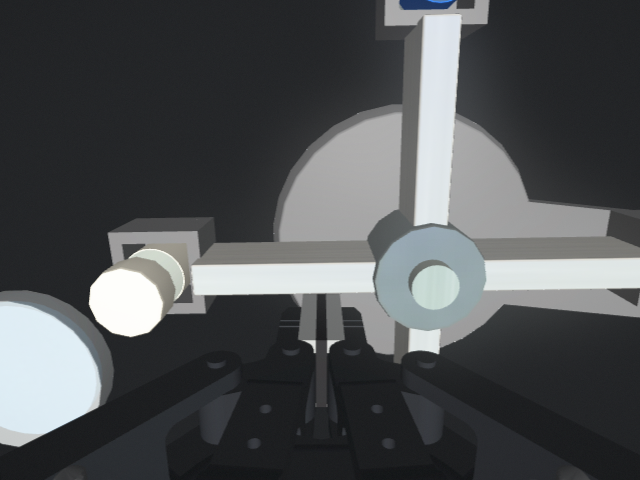

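Wrist view: the spoke now lies level in the picture, from (205,277) to (630,272), with the finger behind its lower edge. The hub top is at (435,287) and the white vial is clear of the gripper.

```bash
python3 - <<'E'
from h import *
d=bot.get_image('wrist');T=wristT(d['T_tool_cam']);K=d['intrinsics']
f=lambda uv,z=.054:ray(uv,K,T,z)[:2]
a=lambda v:np.degrees(np.arctan2(v[1],v[0]))
print('hub',f((435,287),.064),'rw',a(f((630,272))-f((205,277))),a(f((437,20))-f((431,200))) -90,'strip edge hi',a(f((610,209),.01)-f((530,199),.01)))
E
```

```text
hub [ 0.50886253 -0.14267613] rw 82.63091983052962 84.1667483053283 strip edge hi 74.84004152211092
```

Emit:
drive_tool(targets=[-0.0015, -0.0003, 0, 0, 0, -2, 0, -0.003, -0.0006, 0, 0, 0, -4, 0, -0.0044, -0.001, 0, 0, 0, -6, 0, -0.0044, -0.001, 0, 0, 0, -6, 0])

```text
time_s: 7.58
position: [0.5153, -0.1844, 0.0424]
tool_rot: [-3.142, 0.0, 2.893]
wrist_force: [1.7, -3.2, 4.5]
gripper_width: 0.003
grip_force: 2.6
```

Emit:
drive_tool(targets=[0.006, -0.001, 0, 0, 0, 0, 0, 0.013, -0.002, 0, 0, 0, 0, 0, 0.013, -0.002, 0.04, 0, 0, 0, 0, 0.013, -0.002, 0.08, 0, 0, 0, 0, 0.013, -0.002, 0.12, 0, 0, 0, 0, 0.013, -0.002, 0.16, 0, 0, 0, 0, 0.013, -0.002, 0.18, 0, 0, 0, 0, 0.013, -0.002, 0.18, 0, 0, 0, 0])

```text
time_s: 8.25
position: [0.531, -0.187, 0.2274]
tool_rot: [-3.141, 0.007, 2.895]
wrist_force: [0.8, -0.1, 0.6]
gripper_width: 0.003
grip_force: 0.0
```

```bash
python3 - <<'E'
from h import *
look('pics/w6.png')
E
```

```text
8.25 [ 0.531  -0.187   0.2274] [ 0.8 -0.1  0.6]
red [305.70212766 269.62765957] 76.53093488044716
blue [265.26086957 303.41304348] 167.44705046080588
```

View pics/w6.png

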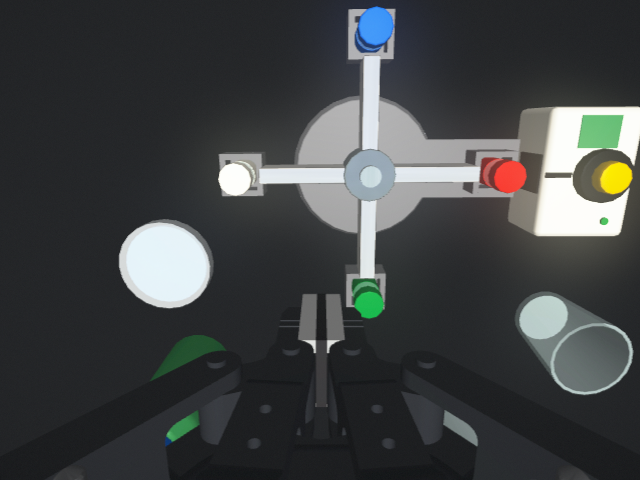

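Wrist view from above: white (236,179), hub (370,176), red (508,175), blue (376,25), green (369,299), button (614,178). The black line runs from (546,175) to (571,175). Red is close to the line.

```bash
python3 - <<'E'
from h import *
d=bot.get_image('wrist');T=wristT(d['T_tool_cam']);K=d['intrinsics'];im=d['img']
print(np.abs(im.astype(int)-cv2.imread('pics/w6.png')[:,:,::-1]).mean())
f=lambda uv,z=.074:ray(uv,K,T,z)[:2]
a=lambda v:np.degrees(np.arctan2(v[1],v[0]))
def circ(x,y,w,lo,hi,rr):
    g=cv2.medianBlur(cv2.cvtColor(im[y-w:y+w,x-w:x+w],cv2.COLOR_RGB2GRAY),3)
g=im.astype(int);h=g.sum(2)
# spoke centrelines from bright rows/cols
pts=[]
for u in list(range(275,335,5))+list(range(410,460,5)):
    col=h[150:200,u];v=np.where(col>540)[0]
    if len(v): pts.append(f((u,150+v.mean()),.054))
P=np.array(pts);v=np.linalg.svd(P-P.mean(0))[2][0];v*=np.sign(v[1]);print('spoke',a(v),len(P))
pts=[]
for r in list(range(70,140,5))+list(range(210,255,5)):
    row=h[r,345:395];v=np.where(row>540)[0]
    if len(v): pts.append(f((345+v.mean(),r),.054))
Q=np.array(pts);v=np.linalg.svd(Q-Q.mean(0))[2][0];v*=np.sign(v[0]);print('cross',a(v)+90,len(Q))
print('caps',a(f((508,175))-f((236,179))),a(f((369,299))-f((376,26)))+90)
hub=f((370.5,176),.064);print(hub,'button',f((615,178),.078),a(f((615,178),.078)-hub),a(f((615,178),.078)-np.array([.5086,-.1419])))
for uv in((546,175.5),(571,175.5)):print('line',a(f(uv,.056)-np.array([.5086,-.1419])),a(f(uv,.056)-hub))
print('strip',a(f((512,140),.01)-f((435,140),.01)),a(f((505,196),.01)-f((430,197),.01)))
r=cent(im,'yellow');print(r)
E
```

```text
3.7854437934027776
spoke 76.4924483802993 22
cross 76.89838702403264 23
caps 76.64913610101799 76.25644719427657
[ 0.50566253 -0.14195897] button [0.54745469 0.0243336 ] 75.8927567242498 76.84412927654532
line 76.78351341163665 75.56813047577887
line 76.66232595882995 75.59817016353354
strip 75.81156548780784 76.5806321904155
(array([615.79445727, 179.26905312]), np.int32(866))
```

```bash
cat >m.py <<'E'
from h import *
d=bot.get_image('wrist');T=wristT(d['T_tool_cam']);K=d['intrinsics'];im=d['img'];h=im.astype(int).sum(2)
f=lambda uv,z=.054:ray(uv,K,T,z)[:2]
a=lambda v:np.degrees(np.arctan2(v[1],v[0]))
def fit(P):
    P=np.array(P);m=P.mean(0);v=np.linalg.svd(P-m)[2][0];return m,v,np.abs((P-m)@[-v[1],v[0]]).max()
P=[f((u,150+np.where(h[150:200,u]>540)[0].mean())) for u in [*range(275,335,5),*range(410,460,5)]]
Q=[f((345+np.where(h[r,345:395]>540)[0].mean(),r)) for r in [*range(70,140,5),*range(210,255,5)]]
m1,v1,e1=fit(P);m2,v2,e2=fit(Q);v1*=np.sign(v1[1]);v2*=np.sign(v2[0])
t=np.linalg.solve(np.c_[v1,-v2],m2-m1);c=m1+t[0]*v1
print('fit err',e1,e2,'centre',c,'spoke',a(v1),a(v2)+90)
L=[]
for u in range(549,570,2):
    k=np.where(h[160:192,u]<300)[0]
    if len(k):L.append(f((u,160+k.mean()),.056))
m,v,e=fit(L);print('line',a(v),e,'dir from centre',a(m-c),'range',np.linalg.norm(m-c))
S=np.array([[(u,120+np.argmax(h[120:170,u]>300)),(u,210-np.argmax(h[210:180:-1,u]>300))] for u in range(432,465,4)])
ms=[fit([f(x,.01) for x in S[:,i]]) for i in(0,1)]
print('strip',[(a(q[1])%180,q[2]) for q in ms],'mid dir',a((ms[0][0]+ms[1][0])/2-c))
r=cent(im,'red')[0];print('red',r)
y=cent(im,'yellow',(560,130,640,230))[0];b=f(y,.077);print('button',y,b,a(b-c),np.linalg.norm(b-c))
E
python3 m.py
```

```text
fit err 0.00017169406539127374 0.0004182499786775661 centre [ 0.50804676 -0.14251339] spoke 76.21156742262274 76.41577304947201
line 75.79791504890777 4.299732759556618e-17 dir from centre 75.89324221837471 range 0.14408848554311424
strip [(np.float64(75.79955376462188), np.float64(5.670335710911464e-17)), (np.float64(75.79688531575538), np.float64(1.0023057901618207e-16))] mid dir 75.9284330862996
red [503.78014184 178.46099291]
button [616.50691244 180.79953917] [0.54938858 0.02571266] 76.19308311058488 0.1732314972591371
```

The spoke is at 76.3° and the station at 75.9° to 76.1°, an error of under 1 mm at the vial. The wheel is aligned, so next is the button at about (0.550, 0.026).

```bash
python3 -c "
from h import *
print(bot.observe()['position'],bot.observe()['tool_rot'])"
```

```text
[ 0.52781394 -0.18590648  0.22127601] [ 3.14126996e+00 -1.95938058e-03  2.89395033e+00]
```

Shift to (0.550, 0.026): (0.022, 0.212). After that, descend to TCP z of about 0.10.

Emit:
drive_tool(targets=[0.022, 0.212, 0, 0, 0, 0, 0, 0.022, 0.212, 0, 0, 0, 0, 0, 0.022, 0.212, 0, 0, 0, 0, 0, 0.022, 0.212, 0, 0, 0, 0, 0, 0.022, 0.212, 0, 0, 0, 0, 0, 0.022, 0.212, 0, 0, 0, 0, 0, 0.022, 0.212, 0, 0, 0, 0, 0, 0.022, 0.212, 0, 0, 0, 0, 0])

```text
time_s: 9.12
position: [0.5496, 0.0258, 0.2211]
tool_rot: [-3.141, -0.002, 2.895]
wrist_force: [0.9, -0.3, -0.5]
gripper_width: -0.004
grip_force: 0.0
```

Emit:
drive_tool(targets=[0, 0, -0.03, 0, 0, 0, 0, 0, 0, -0.06, 0, 0, 0, 0, 0, 0, -0.085, 0, 0, 0, 0, 0, 0, -0.1, 0, 0, 0, 0, 0, 0, -0.11, 0, 0, 0, 0, 0, 0, -0.115, 0, 0, 0, 0, 0, 0, -0.115, 0, 0, 0, 0, 0, 0, -0.115, 0, 0, 0, 0])

```text
time_s: 9.78
position: [0.5506, 0.0251, 0.1078]
tool_rot: [3.142, 0.0, 2.892]
wrist_force: [0.3, -0.0, 0.6]
gripper_width: -0.001
grip_force: 0.0
```

```bash
python3 - <<'E'
from h import *
look('pics/w7.png')
E
```

```text
9.7833 [0.5506 0.0251 0.1078] [ 0.3 -0.   0.6]
red [305.5049505 270.0990099] 76.88416649536623
blue [265.0952381 303.0952381] 166.8822784905957
```

View pics/w7.png

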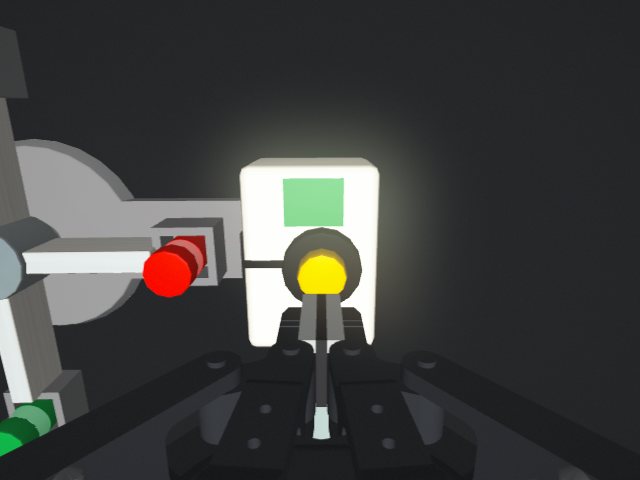

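Red stands in line with the black mark, and the shut fingertips are centred in front of the yellow button at (322,275). I'll press in small steps, watching the force.

Emit:
drive_tool(targets=[0, 0, -0.004, 0, 0, 0, 0, 0, 0, -0.008, 0, 0, 0, 0, 0, 0, -0.012, 0, 0, 0, 0, 0, 0, -0.016, 0, 0, 0, 0, 0, 0, -0.02, 0, 0, 0, 0, 0, 0, -0.02, 0, 0, 0, 0])

```text
time_s: 10.38
position: [0.5498, 0.0257, 0.0864]
tool_rot: [-3.141, -0.001, 2.893]
wrist_force: [-0.2, 0.3, -0.6]
gripper_width: -0.001
grip_force: 0.0
```

Emit:
drive_tool(targets=[0, 0, -0.002, 0, 0, 0, 0, 0, 0, -0.004, 0, 0, 0, 0, 0, 0, -0.004, 0, 0, 0, 0])

```text
time_s: 10.63
position: [0.5501, 0.0257, 0.083]
tool_rot: [-3.141, -0.0, 2.893]
wrist_force: [-0.1, 0.0, -0.4]
gripper_width: 0.005
grip_force: 0.0
```

Emit:
drive_tool(targets=[0, 0, -0.002, 0, 0, 0, 0, 0, 0, -0.004, 0, 0, 0, 0, 0, 0, -0.004, 0, 0, 0, 0])

```text
time_s: 10.88
position: [0.5501, 0.0257, 0.079]
tool_rot: [-3.141, -0.0, 2.893]
wrist_force: [-0.2, 0.5, -0.4]
gripper_width: -0.003
grip_force: 0.0
```

Emit:
drive_tool(targets=[0, 0, -0.002, 0, 0, 0, 0, 0, 0, -0.003, 0, 0, 0, 0, 0, 0, -0.003, 0, 0, 0, 0])

```text
time_s: 11.13
position: [0.5502, 0.0257, 0.0761]
tool_rot: [-3.142, -0.0, 2.893]
wrist_force: [0.8, -0.2, -0.4]
gripper_width: -0.003
grip_force: 0.0
```

Emit:
drive_tool(targets=[0, 0, -0.002, 0, 0, 0, 0, 0, 0, -0.003, 0, 0, 0, 0, 0, 0, -0.003, 0, 0, 0, 0])

```text
time_s: 11.38
position: [0.5501, 0.0257, 0.0731]
tool_rot: [-3.142, -0.0, 2.893]
wrist_force: [-0.2, 0.8, -0.1]
gripper_width: -0.002
grip_force: 0.0
```

Emit:
drive_tool(targets=[0, 0, -0.002, 0, 0, 0, 0, 0, 0, -0.002, 0, 0, 0, 0, 0, 0, -0.002, 0, 0, 0, 0])

```text
time_s: 11.63
position: [0.5502, 0.0257, 0.0713]
tool_rot: [-3.142, -0.0, 2.893]
wrist_force: [0.5, 0.2, -0.0]
gripper_width: 0.002
grip_force: 0.0
```

Emit:
drive_tool(targets=[0, 0, -0.002, 0, 0, 0, 0, 0, 0, -0.003, 0, 0, 0, 0, 0, 0, -0.003, 0, 0, 0, 0])

```text
time_s: 11.88
position: [0.5504, 0.0257, 0.0682]
tool_rot: [3.142, 0.0, 2.893]
wrist_force: [0.1, 0.0, 1.3]
gripper_width: 0.005
grip_force: 0.7
```

Emit:
drive_tool(targets=[0, 0, -0.002, 0, 0, 0, 0, 0, 0, -0.002, 0, 0, 0, 0, 0, 0, -0.002, 0, 0, 0, 0])

```text
time_s: 12.13
position: [0.5504, 0.0257, 0.0663]
tool_rot: [3.142, 0.0, 2.893]
wrist_force: [0.2, 0.1, 2.3]
gripper_width: 0.001
grip_force: 1.1
```

Emit:
drive_tool(targets=[0, 0, -0.001, 0, 0, 0, 0, 0, 0, -0.002, 0, 0, 0, 0, 0, 0, -0.002, 0, 0, 0, 0])

```text
time_s: 12.38
position: [0.5504, 0.0257, 0.0643]
tool_rot: [3.142, 0.0, 2.893]
wrist_force: [-0.4, -0.2, 3.2]
gripper_width: 0.001
grip_force: 1.6
```

Contact began at a TCP z of about 0.070, and the spring force is rising. I'll keep on to the stop.

Emit:
drive_tool(targets=[0, 0, -0.001, 0, 0, 0, 0, 0, 0, -0.001, 0, 0, 0, 0])

```text
time_s: 12.55
position: [0.5504, 0.0257, 0.0633]
tool_rot: [3.142, 0.0, 2.893]
wrist_force: [1.3, 0.3, 2.9]
gripper_width: -0.003
grip_force: 1.8
```

Emit:
drive_tool(targets=[0, 0, -0.001, 0, 0, 0, 0, 0, 0, -0.001, 0, 0, 0, 0])

```text
time_s: 12.72
position: [0.5504, 0.0257, 0.0628]
tool_rot: [3.142, 0.0, 2.893]
wrist_force: [-3.0, 0.1, 15.0]
gripper_width: -0.001
grip_force: 7.4
```

The stop is reached: force is 15 N, well above the spring's 4 N, so the button is fully down. I'll hold briefly, then lift away.

Emit:
drive_tool(targets=[0, 0, 0, 0, 0, 0, 0, 0, 0, 0, 0, 0, 0, 0, 0, 0, 0.005, 0, 0, 0, 0, 0, 0, 0.02, 0, 0, 0, 0, 0, 0, 0.05, 0, 0, 0, 0, 0, 0, 0.08, 0, 0, 0, 0, 0, 0, 0.12, 0, 0, 0, 0, 0, 0, 0.16, 0, 0, 0, 0])

```text
time_s: 13.38
position: [0.5492, 0.0257, 0.2234]
tool_rot: [-3.141, -0.002, 2.893]
wrist_force: [0.4, 0.5, 0.4]
gripper_width: 0.001
grip_force: 0.0
```

Emit:
drive_tool(targets=[-0.022, -0.212, 0, 0, 0, 0, 0, -0.022, -0.212, 0, 0, 0, 0, 0, -0.022, -0.212, 0, 0, 0, 0, 0, -0.022, -0.212, 0, 0, 0, 0, 0, -0.022, -0.212, 0, 0, 0, 0, 0, -0.022, -0.212, 0, 0, 0, 0, 0, -0.022, -0.212, 0, 0, 0, 0, 0, -0.022, -0.212, 0, 0, 0, 0, 0])

```text
time_s: 14.05
position: [0.5278, -0.1863, 0.2221]
tool_rot: [3.141, -0.001, 2.892]
wrist_force: [0.0, -0.1, -0.7]
gripper_width: 0.001
grip_force: 0.0
```

Emit:
drive_tool(targets=[0, 0, 0, 0, 0, 0, 0, 0, 0, 0, 0, 0, 0, 0, 0, 0, 0, 0, 0, 0, 0, 0, 0, 0, 0, 0, 0, 0])

```text
time_s: 14.38
position: [0.5285, -0.1853, 0.2224]
tool_rot: [3.142, 0.0, 2.895]
wrist_force: [-0.1, -0.5, -0.1]
gripper_width: 0.002
grip_force: 0.0
```

```bash
python3 m.py
```

```text
fit err 0.00040514642958809123 0.0004362119533970578 centre [ 0.50882266 -0.14289911] spoke 76.38868701456406 76.36483137444624
line 75.82173223194367 7.108949015090015e-17 dir from centre 75.873744599703 range 0.14531237703523395
strip [(np.float64(78.15031157532528), np.float64(0.00036929356442776037)), (np.float64(75.82166403998389), np.float64(9.454093089347495e-17))] mid dir 75.98570531651822
red [502.49529042 178.01491366]
button [615.10196987 180.61529548] [0.55012067 0.02568796] 76.2355675899983 0.17357167535507823
```

The alignment has not changed and the arm is clear of everything.

```bash
python3 -c "
from station import bot
print(bot.sign_off())"
```

```text
the job is handed in; nothing more can be done
None
```

I turned the wheel until the red vial stood within about 0.5° (1 mm) of the window's centre, then pressed the yellow button to its stop (15 N) and let go; the job was handed in at about 14.4 s with the arm clear of everything.

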